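# Test and re-arm the shaker's mushroom stop

### The arm

A 6-joint arm with a two-finger parallel gripper is mounted at the origin on the work surface. World frame = base frame: x ahead of the robot, y to its left, z up, the work surface at z = 0. Lengths are in m, angles in rad, forces in N, time in s.
With the tool pointing down it reaches from about 0.325 to 0.75 m from the base axis. Payload 7.6 kg.
Tool frame: the origin (TCP) lies midway between the tips of the shut fingers; the grasp point (between the pads) lies 19 mm behind it; z points along the fingers, y is the line along which they close (so a half turn about z gives the same grasp; the last joint's range is limited). The gripper opens to 85 mm and grips with 20 to 120 N. Pads are 22 mm wide; open, the fingers measure 114 mm over their backs; the gripper's body (76 mm by 85 mm) begins 54 mm behind the grasp point. The pads swing forward as they close: fully open they stand 13 mm farther back than shut.
Start: joints at [1.113, 0.052, 1.401, -0, 1.689, -0.07], TCP at [0.199, 0.486, 0.231] pointing down, gripper open.
Joint ranges: [-2.9, 2.9], [-0.91, 2.17], [0.12, 2.37], [-1.06, 4.2], [0.26, 2.73], [-2.93, 2.93]. Speed limits (rad/s): [2.57, 2.57, 3.01, 3.14, 3.14, 3.14].

### API

Orientations are given as a unit quaternion [x, y, z, w].
In Python, from plant import move_ptp, move_straight, goto_joints, set_gripper, wait, solve_ik, state, get_image, camera_params, PlanningError, job_done gives the robot as it stands. Calls block until the motion is done:
- move_ptp(position, orientation): joint-space move of the TCP to a pose.
- move_straight(position, orientation=None, speed=0.15): straight line of the TCP; orientation=None keeps the orientation; speed is the mean speed in m/s.
- goto_joints(angles): joint-space move.
- set_gripper(opening): finger opening in m; the grip force is fixed at half the most; returns when the fingers have stopped.
- wait(seconds).
- solve_ik(position, orientation): joint angles nearest the present ones, or None.
- state(): the state.
- get_image(name): name is "side" or "top"; returns (picture, depth): 384x512x3 uint8, blue, green, red; 384x512 float32, m along the optical axis (not along the pixel's ray), 0 where there is no reading.
- camera_params(name): a dict with "mtx" (3x3 intrinsics, pixels), "rvec" (rotation vector, rad) and "tvec" (3), from world to camera coordinates, as OpenCV has them. Camera axes: x right, y down, z forward; pixel columns grow to the right and rows downward; lengths in m; the calibration is good to about 2 mm. A picture is of the moment at which its call begins. camera_params takes no time and is no camera call.
A pose or a line that the arm cannot do raises PlanningError and nothing moves.
- job_done(): hands the job in; it is judged then, once.
The state is a dict: "time": time; "qpos": joint angles; "dq": joint speeds; "joint_efforts": joint torques, N m; "ee_pos": TCP position; "tcp_rot": TCP orientation; "force": force on the tool from outside, world axes, zero at the start; "torque": the same for the moment, N m; "finger_gap": finger opening in m; "finger_force": force on a finger pad.
Only numpy, scipy, OpenCV 4.12 (cv2) and the standard library are available. Lean on these libraries where they do the work, as an engineer would, in place of code of your own. Each camera call takes 0.05 s, during which the arm holds its last target. There are 200 camera calls.

### The job

Check the bench shaker's stop station before the practical: press the eared mushroom stop button in until it latches down, then push an ear round clockwise (seen from above) until the latch lets go and the button springs back up, then press the small round reset button fully in and let it come out. Only push with the fingers: do not grip the ears, do not lift or shove the station about, and leave everything else on the table where it stands.

Things in the scene. Friction and masses are not known exactly. Their poses are not given: they have to be found in the camera images.
- station: Loose white stop station on rubber feet, 2.5 kg: a flat box 120 mm (its x) by 230 mm (its y), its top face 60 mm above the table. Origin: centre of its underside; z up. On its top: the mushroom stop at y = +50 mm and the small reset button at y = -65 mm, both at x = 0. Pushed sideways with more than about 15 N it slides.
- stop_top (a point): Centre of the top of the mushroom stop button, on its axis, 104 mm above the table when out and 94 mm when fully in. The plain grey head is a dome of 60 mm diameter (flat middle 24 mm across) on a 44 mm collar that is 10 mm high; its rim is 82 mm above the table when out. Two ears stick out of the rim at opposite sides, along the station's +x and -x when untwisted.
- far_ear (a point): Point on the ear at the station's +x side, 40 mm from the button's axis; moves with the head; clockwise from above it goes towards the station's -y. Ears are 14 mm wide, reach to 48 mm from the axis and run from 83 to 97 mm above the table when the button is out (this point at 90 mm), 10 mm lower when fully in. Below them is free space down to the station's top at 60 mm.
- near_ear (a point): The same point on the equal ear opposite, at the station's -x side; clockwise from above it goes towards the station's +y. On both ears the side walls end 2 mm below the middle ridge.
- stop (a joint): How far the stop button is pressed in, m: 0 out, 0.010 fully in. It takes about 5 N over the stroke; touching it faster than 20 mm/s gives a short knock of up to 20 N. Pressed in beyond about 0.009 it latches and then stays at about 0.009 by itself; the spring throws it back to 0 when the latch is released.
- stop_twist (a joint): Angle of the stop's head, rad: 0 untwisted, growing clockwise from above to a firm end at 0.9. A weak spring turns it back to 0 (about 0.05 N m at first, 0.18 N m at the end). With the button latched, the latch lets go at about 0.5 rad.
- reset_top (a point): Centre of the top of the reset button, a grey round cap of 24 mm diameter in a dark ring of 40 mm, 82 mm above the table when out. It is the only other button on the station.
- reset (a joint): How far the reset button is pressed in, m: 0 out, 0.006 fully in (about 5 N); springs back.
- vial_a_mid (a point): Middle of a loose amber vial with black cap, 22 mm diameter, 60 mm tall, standing by the station; leave alone.
- vial_b_mid (a point): Middle of a second such vial; leave alone.
- cup_a_mid (a point): Middle of a loose clear cup, 68 mm across, 85 mm tall; leave alone.
- cup_b_mid (a point): Middle of a second such cup; leave alone.
- squeeze_mid (a point): Middle of a squeeze bottle, 60 mm diameter, 150 mm tall; leave alone.
- notebook_mid (a point): Middle of a closed notebook, 210 by 150 by 16 mm, lying flat; leave alone.
- scale_mid (a point): Middle of a small green hanging scale lying on the table, about 120 by 68 by 26 mm; leave alone.

How it is judged:
On the way, in this order (a step that is already met when the one before it is completed fails the run):
1. the stop button is pressed in until it latches (beyond 8 mm for 0.2 s) (value of joint stop above 0.008 m), for 0.2 s.
2. the latched button is twisted clockwise by more than 0.3 rad (value of joint stop_twist above 0.3 rad).
3. the latch is released and the button is back out (within 2 mm) (value of joint stop below 0.002 m), for 0.1 s.
4. the reset button is pressed in, beyond 4.5 mm (value of joint reset above 0.0045 m), for 0.05 s.
At the end, for the whole second after the job is handed in: The stop button is out again (within 1.5 mm) and untwisted (within 0.12 rad), the reset button is out (within 1 mm), the station stands flat, at rest and within 30 mm of where it was, and every other loose thing is within 30 mm of where it was (value of joint stop below 0.0015 m and value of joint stop_twist below 0.12 rad and value of joint reset below 0.001 m and distance of each of station, vial_a_mid, vial_b_mid, cup_a_mid, cup_b_mid, squeeze_mid, notebook_mid, scale_mid from where it was at the start of the episode below 0.03 m and angle between station's own z axis and vertical below 0.05 rad and linear speed of station below 0.01 m/s); the robot touches nothing.
It fails at once if the station is lifted (10 mm) or tipped (height (world z) of station above 0.01 m or angle between station's own z axis and vertical above 0.12 rad).
It fails at once if the station is shoved more than 40 mm (distance of station from where it was at the start of the episode above 0.04 m).
It fails at once if an ear is gripped: fingers press on both its sides at once ((contact force between the fingers and stop_twist_c0 above 2 N and contact force between the fingers and stop_twist_c1 above 2 N) or (contact force between the fingers and stop_twist_c2 above 2 N and contact force between the fingers and stop_twist_c3 above 2 N)).
It fails at once if a bystander is moved more than 40 mm (distance of any of vial_a_mid, vial_b_mid, cup_a_mid, cup_b_mid, squeeze_mid, notebook_mid, scale_mid from where it was at the start of the episode above 0.04 m).
It also fails if it takes over 48 s, if anything falls off the work surface, if the arm or the gripper's body presses on something with over 40 N, if the wrist force passes 120 N, or if a joint passes its speed limit or range.

## Working session

There is one attempt and no reset: what is moved stays moved. The work goes in short steps, each a Python script; the robot and the scene stay as the last script left them, time stands still between calls to the robot, and variables do not carry over. Pictures are saved under pics/ and viewed, at most 10 in all, crops included, and the job is handed in when it is done.

```bash
mkdir -p pics
python3 - <<'E'
from plant import *
import cv2,numpy as np
for n in("top","side"):
    im,d=get_image(n);cv2.imwrite(f"pics/{n}0.png",im);np.save(f"pics/{n}0.npy",d)
    p=camera_params(n);print(n,p)
s=state();print(s["time"],s["tcp_rot"],s["finger_gap"])
E
```

```text
top {'mtx': array([[425.66651959,   0.        , 250.18267988],
       [  0.        , 425.66651959, 196.93197925],
       [  0.        ,   0.        ,   1.        ]]), 'rvec': array([ 2.12250182, -2.16510725,  0.1634598 ]), 'tvec': array([0.01873294, 0.55475711, 1.71702597])}
side {'mtx': array([[376.57212582,   0.        , 257.90609711],
       [  0.        , 376.57212582, 191.48012519],
       [  0.        ,   0.        ,   1.        ]]), 'rvec': array([ 2.27844732, -0.62983654,  0.25708223]), 'tvec': array([-0.45332585,  0.25177599,  1.0801475 ])}
0.1 [ 1.92663886e-01  9.81264573e-01 -6.57380697e-04 -1.78599333e-04] 0.08563859071845142
```

View pics/top0.png

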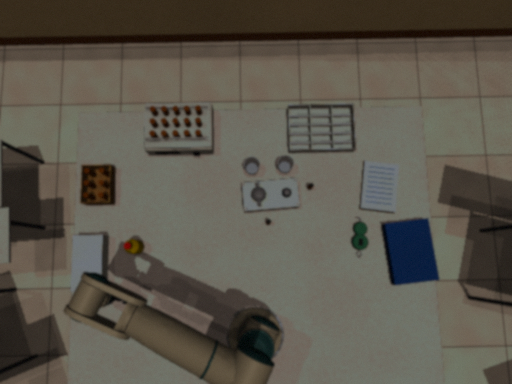

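View pics/side0.png

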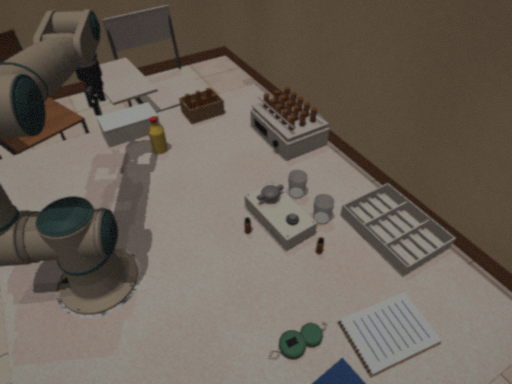

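The station is at about (270,195) in the top view, with the stop near (259,193) and the reset near (286,192). The cups are at (251,165) and (284,163), the vials at (268,221) and (309,185). I'll enlarge both views.

Run:
```python
import cv2,numpy as np
a=cv2.imread("pics/top0.png")[145:235,225:325];b=cv2.imread("pics/side0.png")[155:260,225:345]
f=lambda i,s:cv2.convertScaleAbs(cv2.resize(i,None,fx=s,fy=s,interpolation=cv2.INTER_CUBIC),alpha=1.6)
cv2.imwrite("pics/tc.png",f(a,6));cv2.imwrite("pics/sc.png",f(b,5))
```

```text
(no output)
```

View pics/tc.png

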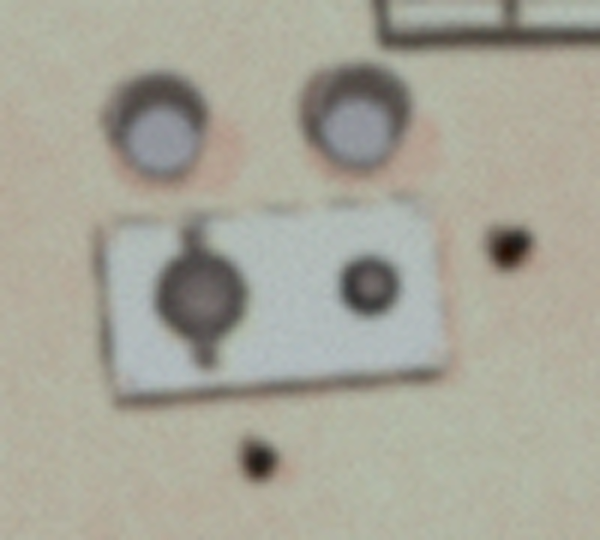

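View pics/sc.png

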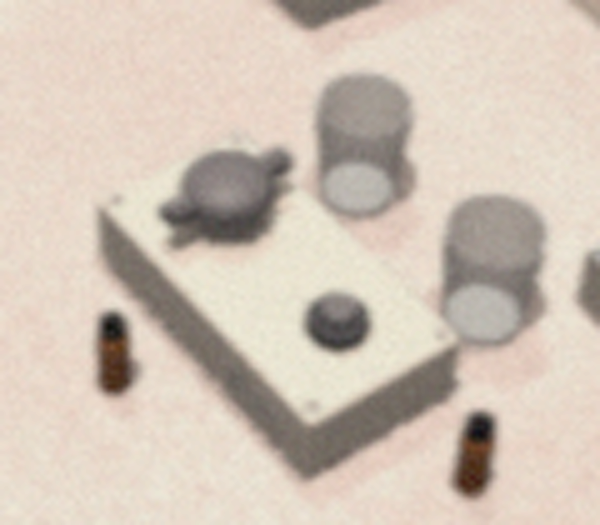

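The crops, in top-crop pixels, show the stop at (202,294), the ears at (194,228) and (208,360), and the reset at (370,286). The station's top corners are (106,222), (425,203), (441,372) and (117,394). In the side crop the stop top is near (227,177) and the reset top near (338,306). Next I'll convert these to world positions.

```bash
cat > h.py <<'E'
import cv2,numpy as np
from plant import camera_params
def ray(n,uv,z):
    p=camera_params(n);R=cv2.Rodrigues(p["rvec"])[0];t=p["tvec"]
    c=-R.T@t;r=R.T@np.linalg.inv(p["mtx"])@[uv[0],uv[1],1]
    return (c+r*(z-c[2])/r[2]).round(4)
T=lambda x,y,z:ray("top",((x+.5)/6-.5+225,(y+.5)/6-.5+145),z)
S=lambda x,y,z:ray("side",((x+.5)/5-.5+225,(y+.5)/5-.5+155),z)
E
python3 - <<'E'
from h import *
for k,a in dict(stop=(202,294,.09),far=(194,228,.09),near=(208,360,.09),reset=(370,286,.082),TL=(106,222,.06),TR=(425,203,.06),BR=(441,372,.06),BL=(117,394,.06),vialB=(260,460,.06),vialR=(510,246,.06),cupL=(157,120,.085),cupR=(357,108,.085)).items(): print(k,T(*a))
for k,a in dict(stop=(227,177,.104),reset=(338,306,.082),near=(178,211,.095),far=(278,160,.095),L=(100,205,.06),B=(308,425,.06),R=(458,347,.06),vialL=(113,320,.06),vialR=(482,418,.06),cup1=(364,103,.085),cup2=(495,228,.085)).items(): print(k,S(*a))
c=[T(*a)[:2] for a in [(106,222,.06),(425,203,.06),(441,372,.06),(117,394,.06)]]
print(np.mean(c,0))
d=np.load("pics/top0.npy");print(d[190:198:2,254:264:2].round(3))
E
```

```text
stop [ 0.5607 -0.0249  0.09  ]
far [ 0.6058 -0.0205  0.09  ]
near [ 0.516  -0.0278  0.09  ]
reset [ 0.5652 -0.1384  0.082 ]
TL [0.6167 0.0391 0.06  ]
TR [ 0.6256 -0.1799  0.06  ]
BR [ 0.5086 -0.1866  0.06  ]
BL [0.498  0.0337 0.06  ]
vialB [ 0.4511 -0.0621  0.06  ]
vialR [ 0.5945 -0.237   0.06  ]
cupL [0.6818 0.0029 0.085 ]
cupR [ 0.6874 -0.1332  0.085 ]
stop [ 0.5544 -0.0307  0.104 ]
reset [ 0.5649 -0.1412  0.082 ]
near [ 0.5169 -0.033   0.095 ]
far [ 0.5959 -0.0267  0.095 ]
L [0.4938 0.0277 0.06  ]
B [ 0.5092 -0.1936  0.06  ]
R [ 0.6207 -0.1908  0.06  ]
vialL [ 0.4516 -0.0637  0.06  ]
vialR [ 0.5997 -0.2419  0.06  ]
cup1 [ 0.6817 -0.0017  0.085 ]
cup2 [ 0.6848 -0.1401  0.085 ]
[ 0.562225 -0.073425]
[[1.696 1.699 1.7   1.701 1.692]
 [1.699 1.701 1.701 1.701 1.702]
 [1.702 1.701 1.697 1.704 1.693]
 [1.692 1.696 1.699 1.698 1.7  ]]
```

```bash
cat >> h.py <<'E'
from plant import *
YAW=0.047; C=np.array([.559,-.0255]); RES=np.array([.565,-.139])
def q(y): return [np.cos(y/2),np.sin(y/2),0,0]
def rot(a,v): return np.array([[np.cos(a),-np.sin(a)],[np.sin(a),np.cos(a)]])@v
def rep(m=""):
    s=state();print(m,round(s["time"],2),np.round(s["ee_pos"],4),"F",np.round(s["force"],1),"T",np.round(s["torque"],2),"gap",round(s["finger_gap"],4))
    return s
E
python3 - <<'E'
from h import *
Q=q(YAW+np.pi)
print(solve_ik([*C,.2],Q))
set_gripper(0);rep("shut")
move_ptp([*C,.22],Q);rep("above")
move_straight([*C,.112],Q,speed=.1);rep("near")
move_straight([*C,.1045],speed=.012);rep()
for z in(.101,.0975,.0955,.0945,.094):
    move_straight([*C,z],speed=.012);s=rep(z)
    if abs(s["force"][2])>25:break
wait(.3);rep()
E
```

```text
[-1.11575614e-01  1.60465697e-01  1.34656858e+00 -4.44089210e-16
  1.63455837e+00 -1.72937194e+00]
shut 0.87 [0.1985 0.4861 0.2313] F [-0.4 -0.5  0.4] T [-0.03 -0.06  0.02] gap -0.0003
above 3.1 [ 0.559  -0.0247  0.22  ] F [-0.   0.3  0.2] T [ 0.06 -0.03  0.02] gap -0.0003
near 4.33 [ 0.5594 -0.0256  0.1129] F [-0.7  0.9 -0.8] T [ 0.04 -0.01  0.03] gap -0.0002
 5.11 [ 0.559  -0.0255  0.1045] F [-0.4  0.3  0.1] T [0.06 0.03 0.  ] gap 0.0001
0.101 5.55 [ 0.5592 -0.0255  0.1014] F [-0.6  0.1  3.3] T [-0.01  0.09  0.03] gap 0.0001
0.0975 5.99 [ 0.5592 -0.0255  0.0978] F [ 0.1 -0.   4.1] T [0.01 0.   0.03] gap -0.0001
0.0955 6.31 [ 0.5592 -0.0255  0.0956] F [0.6 0.4 4.2] T [-0.04 -0.1   0.01] gap -0.0001
0.0945 6.56 [ 0.5591 -0.0255  0.0947] F [-0.2  0.5  6.2] T [-0.   -0.04 -0.04] gap -0.0003
0.094 6.81 [ 0.5592 -0.0255  0.0943] F [-0.1 -0.8  4.9] T [-0.01 -0.04  0.02] gap 0.0
 7.11 [ 0.5592 -0.0255  0.0943] F [ 0.5 -0.9  5.1] T [0.01 0.06 0.01] gap 0.0
```

Run:
```python
from h import *
for z in(.0933,.0925):
    move_straight([*C,z],speed=.012);s=rep(z)
    if s["force"][2]>20:break
wait(.25)
move_straight([*C,.0985],speed=.03);wait(.1);rep("backed to .0985, latched if F~0")
move_straight([*C,.135],speed=.15)
p=lambda phi,r,t: C+rot(YAW-phi,np.array([-r,-t]))
Q=q(YAW+np.pi)
a=p(0,.045,.034)
move_straight([*a,.135],speed=.12);rep("beside")
im,_=get_image("side");cv2.imwrite("pics/s1.png",cv2.convertScaleAbs(cv2.resize(im[120:250,200:350],None,fx=4,fy=4,interpolation=2),alpha=1.6))
```

```text
0.0933 7.36 [ 0.5592 -0.0255  0.094 ] F [-0.7  0.2  6.9] T [ 0.    0.16 -0.02] gap 0.0002
0.0925 7.61 [ 0.5594 -0.0256  0.0939] F [-3.1  0.7 11.6] T [ 0.07  0.46 -0.05] gap -0.0004
backed to .0985, latched if F~0 8.31 [ 0.5586 -0.0255  0.0977] F [-0.1 -0.4 -1.2] T [ 0.    0.01 -0.  ] gap 0.0002
beside 9.32 [ 0.5157 -0.0614  0.1347] F [-0.4 -0.   0. ] T [0.05 0.03 0.03] gap 0.0
```

View pics/s1.png

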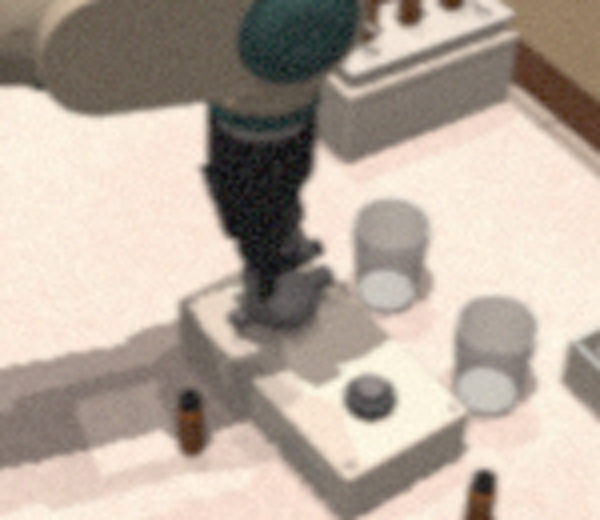

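The button stayed down with no force on the finger, so it is latched. The picture shows the shut fingers hovering beside the near ear, tips at about (260,310), and the station has not moved. Next I'll lower them behind the ear and push it round.

Run:
```python
from h import *
p=lambda phi,r,t: C+rot(YAW-phi,np.array([-r,-t]))
move_straight([*p(0,.045,.034),.069],speed=.05);s=rep("down")
if s["force"][2]>6: raise SystemExit
move_straight([*p(0,.045,.0215),.069],speed=.025);rep("contact?")
for phi in(.15,.3,.45,.6):
    move_straight([*p(phi,.045,.0215),.069],q(YAW-phi+np.pi),speed=.03);s=rep(phi)
    if np.hypot(*s["force"][:2])>13:break
im,_=get_image("side");cv2.imwrite("pics/s2.png",cv2.convertScaleAbs(cv2.resize(im[120:250,200:350],None,fx=4,fy=4,interpolation=2),alpha=1.6))
```

```text
down 10.83 [ 0.5159 -0.0616  0.0694] F [-0.7 -0.1  0.2] T [-0.05  0.01 -0.04] gap -0.0
contact? 11.48 [ 0.5151 -0.0491  0.0691] F [ 0.3 -1.1  0.8] T [-0.02  0.05 -0.04] gap 0.0001
0.15 11.88 [ 0.5121 -0.0424  0.0691] F [-1.2 -0.6  1. ] T [-0.21  0.02 -0.01] gap -0.0003
0.3 12.28 [ 0.5101 -0.0352  0.069 ] F [-0.9 -2.2  0.5] T [-0.24  0.05 -0.01] gap -0.0
0.45 12.68 [ 0.5092 -0.0278  0.0691] F [-0.3 -2.   1.8] T [-0.32  0.17  0.  ] gap 0.0002
0.6 13.08 [ 0.5095 -0.0205  0.0689] F [-0.8 -2.8  0.2] T [-0.42 -0.1  -0.02] gap 0.0001
```

View pics/s2.png

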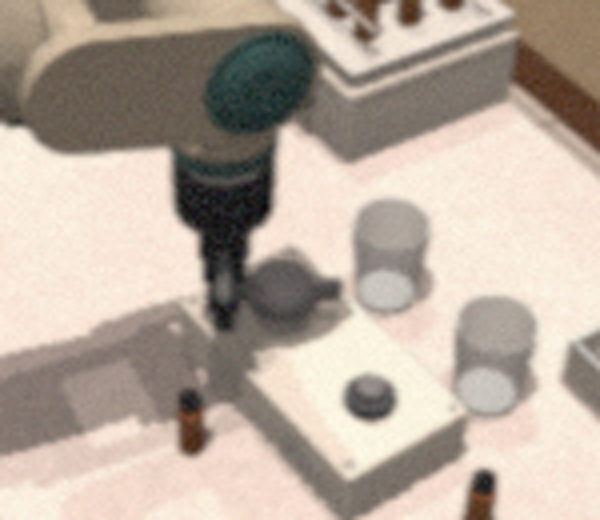

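The head has turned: the far ear now points at about (328,290), and the force is low. I'll push a little further, ease back, retreat and look.

Run:
```python
from h import *
p=lambda phi,r,t: C+rot(YAW-phi,np.array([-r,-t]))
for phi in(.72,.35,0):
    move_straight([*p(phi,.045,.0215),.069],q(YAW-phi+np.pi),speed=.04);s=rep(phi)
move_straight([*p(0,.045,.036),.069],speed=.05)
move_straight([*p(0,.045,.036),.14],speed=.12);rep("up")
move_straight([*RES,.14],q(YAW+np.pi),speed=.15);rep("over reset")
im,d=get_image("top");cv2.imwrite("pics/t3.png",cv2.convertScaleAbs(cv2.resize(im[145:235,225:325],None,fx=6,fy=6,interpolation=2),alpha=1.6))
im,_=get_image("side");cv2.imwrite("pics/s3.png",cv2.convertScaleAbs(cv2.resize(im[155:260,225:345],None,fx=5,fy=5,interpolation=2),alpha=1.6))
```

```text
0.72 13.43 [ 0.5103 -0.0145  0.0689] F [ 0.2 -3.2  1.1] T [-0.49  0.06 -0.01] gap -0.0002
0.35 14.04 [ 0.5096 -0.0326  0.069 ] F [ 0.6 -2.6 -0.5] T [-0.32 -0.05  0.02] gap -0.0004
0 14.62 [ 0.515  -0.0487  0.069 ] F [ 1.5 -0.9  0.2] T [-0.06 -0.1  -0.05] gap 0.0002
up 15.81 [ 0.5153 -0.0634  0.1392] F [ 0.   0.7 -0.1] T [-0.    0.04 -0.  ] gap -0.0
over reset 16.56 [ 0.5646 -0.1386  0.1394] F [-0.5 -0.9 -0.4] T [-0.01 -0.04 -0.  ] gap -0.0002
```

View pics/s3.png

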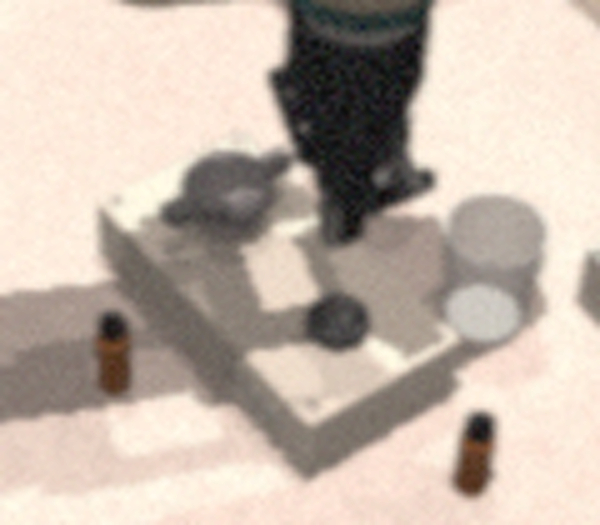

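The stop's dome top is at row ~150, as in the first picture, so it is out and untwisted. The station and vials are unmoved. Next is the reset button.

Run:
```python
from h import *
move_straight([*RES,.086],speed=.07);rep()
for z in(.082,.079,.077,.0762,.0755,.0748):
    move_straight([*RES,z],speed=.015);s=rep(z)
    if s["force"][2]>14:break
wait(.2);rep()
move_straight([*RES,.09],speed=.04);move_straight([*RES,.22],speed=.15);rep()
move_ptp([.35,.2,.3],q(YAW+np.pi));wait(.3);rep()
im,_=get_image("side");cv2.imwrite("pics/s4.png",cv2.convertScaleAbs(cv2.resize(im[155:260,225:345],None,fx=5,fy=5,interpolation=2),alpha=1.6))
```

```text
17.58 [ 0.5653 -0.1391  0.0866] F [-0.5 -0.5  0.1] T [-0.06  0.02  0.  ] gap -0.0003
0.082 18.0 [ 0.565  -0.139   0.0821] F [-0.1 -0.4  0.3] T [-0.   -0.    0.04] gap 0.0
0.079 18.35 [ 0.5652 -0.139   0.0793] F [-2.   0.2  3.3] T [-0.03  0.05  0.05] gap -0.0001
0.077 18.63 [ 0.5651 -0.139   0.0772] F [-0.5 -0.3  4.2] T [0.06 0.12 0.07] gap -0.0002
0.0762 18.88 [ 0.5652 -0.139   0.0764] F [-1.1  0.1  4.6] T [0.04 0.08 0.  ] gap -0.0004
0.0755 19.13 [ 0.5652 -0.139   0.076 ] F [-0.7 -0.1  7.3] T [0.09 0.27 0.02] gap -0.0001
0.0748 19.38 [ 0.5652 -0.1391  0.0759] F [-3.4  1.8 10.7] T [0.19 0.61 0.03] gap 0.0004
 19.58 [ 0.5652 -0.1391  0.0759] F [-3.2  0.8 10.4] T [ 0.18  0.54 -0.02] gap -0.0001
 21.13 [ 0.5646 -0.1389  0.2186] F [-0.2  0.8 -0.2] T [ 0.03 -0.01  0.  ] gap 0.0
 22.95 [0.3503 0.1997 0.2998] F [-0.2  0.4 -0.4] T [-0.02  0.04 -0.01] gap -0.0002
```

View pics/s4.png

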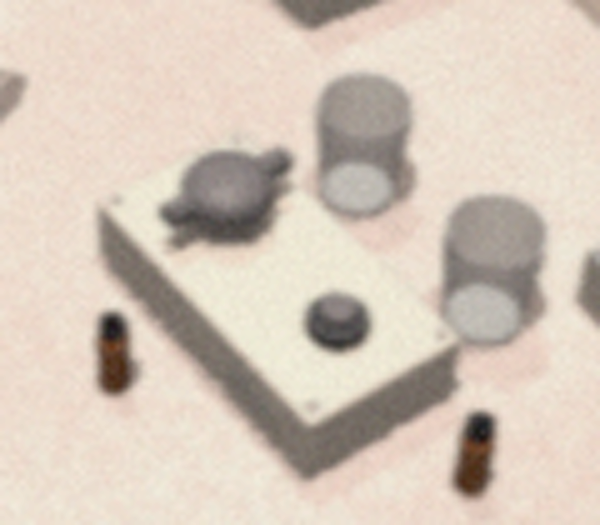

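The scene looks the same as at the start: the stop is out and untwisted, the reset is out, and nothing has moved.

```bash
python3 -c "
from plant import *
print(job_done())"
```

```text
the job is handed in; nothing more can be done
None
```

The job is handed in at about 23 s: the stop latched, was twisted until it sprang back out, and the reset was pressed to its end stop and came out, with the station and everything near it unmoved in the last picture; no verdict was returned.

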